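Clear the pinning base, stack the link plates and pin the pack

ROBOT

A 7-joint arm with a two-finger parallel gripper is mounted at the origin on a cart in front of the work surface, level with it; the furniture and walls round the work are solid. World frame = base frame: x ahead of the robot, y to its left, z up, the work surface at z = 0. Lengths are in m, angles in rad, forces in N, time in s.
With the tool pointing down it reaches from about 0.35 to 0.9 m from the base axis. Payload 7.2 kg.
Tool frame: the origin (TCP) lies midway between the tips of the shut fingers; the grasp point (between the pads) lies arm.hold_point_z behind it (arm.hold_point_z is the distance from the TCP to the grasp point, in m); z points along the fingers, y is the line along which they close (so a half turn about z gives the same grasp; the last joint's range is limited). The gripper opens to 88 mm and grips with 3 to 60 N. Pads are 20 mm wide; open, the fingers measure 115 mm over their backs; the gripper's body (75 mm by 178 mm) begins 61 mm behind the grasp point.
Start: joints at [-1.403, 0.411, -0.013, 1.596, 0.006, 1.134, -0.082], TCP at [0.146, 0.608, 0.223] pointing down, gripper open.
Joint ranges: [-2.95, 2.95], [-0.29, 1.99], [-1.47, 1.44], [0.14, 2.54], [-1.03, 4.17], [0.13, 1.85], [-2.86, 2.86]. Speed limits (rad/s): [2.39, 2.39, 3.01, 3.01, 3.14, 3.14, 3.14].

INTERFACE

Orientations are given as a 3x3 rotation matrix whose columns are the frame's x, y, z axes.
In Python, from rig import arm, set_gripper, kin, eyes, ticket, readout gives the robot as it stands. Calls block until the motion is done:
- arm.move_to(position, orientation): joint-space move of the TCP to a pose.
- arm.servo_line(position, frame=None, speed=0.15, threshold=None): straight line of the TCP; frame=None keeps the orientation; speed is the mean speed in m/s. With threshold (N) it stops when the force on the tool has changed by that much, and returns True; else False.
- arm.movej(angles): joint-space move.
- set_gripper(opening, strength=None): finger opening in m; strength is the grip in N (None keeps the last); returns when the fingers have stopped.
- arm.hold(seconds).
- kin.solve_ik(position, orientation): joint angles nearest the present ones, or None.
- eyes.read_camera(name): name is "scene" or "top" or "wrist"; returns a dict with "frame" (480x640x3 uint8, blue, green, red), "depth" (480x640 float32, m along the optical axis (not along the pixel's ray), 0 where there is no reading), "camera_matrix" (3x3 intrinsics, pixels), "k1" (the pictures are not rectified: a ray, as slopes to the right and down, at radius r is drawn at 1 + k1 r^2 times it, then the intrinsics apply), "cam_to_world" (4x4, takes a point from camera to world coordinates); the wrist camera has in their place "hand_eye" (4x4, takes a point from camera to tool coordinates, whose origin is the TCP and whose axes are the flange's). Camera axes: x right, y up, looking along -z (the intrinsics and any distortion apply to the point x, -y, -z); pixel columns grow to the right and rows downward; lengths in m; the calibration is good to about 2 mm. A picture is of the moment at which its call begins: read the wrist's pose just before it.
A pose or a line that the arm cannot do raises arm.IKError and nothing moves.
- ticket.close_job(): hands the job in; it is judged then, once.
Readings, each from a call of its own:
- readout.current_time_s(): time.
- readout.current_joints(): joint angles.
- readout.current_qd(): joint speeds.
- readout.current_joint_efforts(): joint torques, N m.
- readout.current_ee_pos(): TCP position.
- readout.current_tool_rot(): TCP orientation.
- readout.current_ft_force(): force on the tool from outside, world axes, zero at the start.
- readout.current_moment(): the same for the moment, N m.
- readout.current_grip_width(): finger opening in m.
- readout.current_finger_force(): force on a finger pad.
Only numpy, scipy, OpenCV 4.12 (cv2) and the standard library are available. Lean on these libraries where they do the work, as an engineer would, in place of code of your own. Each camera call takes 0.05 s, during which the arm holds its last target. There are 200 camera calls.

TASK

Get the link plates pinned up on the pinning base: first sweep all the curled chips off the base's ground seat into the trough on its side, using the nylon scraper block, and put the block back down on the bench clear of the base. Then stack every link plate that is there flat on the seat, bore over the base's bore and tails lined up along the seat, and pass the long bullet-nosed pin down through all of them into the base until its shoulder sits on the top plate. Leave the short pin and the deburring tool where they are.

Things in the scene. Friction and masses are not known exactly. Their poses are not given: they have to be found in the camera images.
- pinning_base: Fixed pinning base: ground steel block 140 (x) x 140 (y) mm; its flat top, the seat, is 58 mm above the bench. Origin: centre of its underside; x along it, roughly away from the robot; z up. A sheet-metal chip trough is fixed to its -y side. Low bolting ears, 21 mm high with screws, stick out 24 mm at both x ends.
- trough (a point): Centre of the chip trough's inner floor, 3 mm above the bench, at (0, -104, 3) mm in the base's frame. The trough is open at the top, inside 184 mm (base x) by 62 mm (base y), rim 36 mm above the bench, walls 3 mm; its inner wall touches the block.
- base_bore (a point): Centre of the mouth of the base's vertical bore, in the plane of the seat, at (-42, 0, 58) mm in the base's frame. The bore is 16 mm in diameter and goes down to the bench, 58 mm.
- long_pin: Long bullet-nosed steel pin, 0.2 kg. Origin: its tip; z up the pin. Shank 14 mm in diameter, 76 mm from tip to shoulder; the lowest 16 mm taper to a 5 mm tip. Above the shoulder a flange 34 mm in diameter, 4 mm thick, then a knurled round grip 28 mm in diameter, 80 to 116 mm above the tip. Starts in one of the rack's holes, tip on the bench, leaning up to 3 degrees.
- long_pin_shoulder (a point): Point on the long pin's axis at the underside of its flange (76 mm above the tip): this face comes to sit on the top plate.
- short_pin: Bystander in the rack's other hole: the same pin but only 46 mm from tip to shoulder (86 mm overall), too short for the job. Origin at the tip.
- pin_rack: Fixed aluminium pin rack, 50 (x) x 120 (y) x 34 mm high, origin at the centre of its underside; two 16.5 mm vertical through holes at y = +35 and -35 mm on its centre line. Which pin stands in which hole varies.
- scraper_block: White nylon scraper block with two grey bands, a square bar 150 x 44 x 44 mm (any long face may be down). Origin: its centre; x along its length. 0.3 kg.
- link_a: Loose steel link plate, 133 mm long, 10 mm thick, 0.21 kg (three to five alike are there, the rest absent). Round eye 50 mm in diameter with a 16 mm through bore, shank 36 mm wide, smaller round tail of 18 mm radius with a small dark hole. Origin: middle of the bore, at mid thickness; x from bore to tail, z through the thickness (either face may be up). Balances about 43 mm from the bore. Starts flat on the bench.
- link_a_tail (a point): Centre of that plate's tail, 90 mm from its bore along x, at mid thickness.
- link_b: Loose steel link plate, 133 mm long, 10 mm thick, 0.21 kg (three to five alike are there, the rest absent). Round eye 50 mm in diameter with a 16 mm through bore, shank 36 mm wide, smaller round tail of 18 mm radius with a small dark hole. Origin: middle of the bore, at mid thickness; x from bore to tail, z through the thickness (either face may be up). Balances about 43 mm from the bore. Starts flat on the bench.
- link_b_tail (a point): Centre of that plate's tail, 90 mm from its bore along x, at mid thickness.
- link_c: Loose steel link plate, 133 mm long, 10 mm thick, 0.21 kg (three to five alike are there, the rest absent). Round eye 50 mm in diameter with a 16 mm through bore, shank 36 mm wide, smaller round tail of 18 mm radius with a small dark hole. Origin: middle of the bore, at mid thickness; x from bore to tail, z through the thickness (either face may be up). Balances about 43 mm from the bore. Starts flat on the bench.
- link_c_tail (a point): Centre of that plate's tail, 90 mm from its bore along x, at mid thickness.
- link_d: Loose steel link plate, 133 mm long, 10 mm thick, 0.21 kg (three to five alike are there, the rest absent). Round eye 50 mm in diameter with a 16 mm through bore, shank 36 mm wide, smaller round tail of 18 mm radius with a small dark hole. Origin: middle of the bore, at mid thickness; x from bore to tail, z through the thickness (either face may be up). Balances about 43 mm from the bore. Starts flat on the bench.
- link_d_tail (a point): Centre of that plate's tail, 90 mm from its bore along x, at mid thickness.
- link_e: Loose steel link plate, 133 mm long, 10 mm thick, 0.21 kg (three to five alike are there, the rest absent). Round eye 50 mm in diameter with a 16 mm through bore, shank 36 mm wide, smaller round tail of 18 mm radius with a small dark hole. Origin: middle of the bore, at mid thickness; x from bore to tail, z through the thickness (either face may be up). Balances about 43 mm from the bore. Starts flat on the bench.
- link_e_tail (a point): Centre of that plate's tail, 90 mm from its bore along x, at mid thickness.
- chip_0: Loose curled aluminium chip, 38 mm long, 12 mm wide and high, lying on the seat at the start (two to four of them are there, the rest absent). Origin: centre of its underside as it lay at first; x along it. It slides easily and does not roll.
- chip_1: Loose curled aluminium chip, 38 mm long, 12 mm wide and high, lying on the seat at the start (two to four of them are there, the rest absent). Origin: centre of its underside as it lay at first; x along it. It slides easily and does not roll.
- chip_2: Loose curled aluminium chip, 38 mm long, 12 mm wide and high, lying on the seat at the start (two to four of them are there, the rest absent). Origin: centre of its underside as it lay at first; x along it. It slides easily and does not roll.
- chip_3: Loose curled aluminium chip, 38 mm long, 12 mm wide and high, lying on the seat at the start (two to four of them are there, the rest absent). Origin: centre of its underside as it lay at first; x along it. It slides easily and does not roll.
- deburr_tool: Bystander: deburring tool with a blue handle, 137 mm long, lying on the bench behind the base.

How it is judged:
By the outcome, as a careful person would: the job done as asked, in the order asked, and still so for the second after the job is handed in, with the robot touching nothing.
Of link_a, link_b, link_c, link_d, link_e only 3 to 5 are there at a start; the rules pass over those that are not, and their reading is None.
Of chip_0, chip_1, chip_2, chip_3 only 2 to 4 are there at a start; the rules pass over those that are not, and their reading is None.
At some moment in a run one of link_a, link_b, link_c, link_d, link_e, scraper_block may be knocked a few centimetres aside while the robot is not near it.
Once in a run the grip may slacken for a moment while it holds something.
It also fails if it takes over 210 s, if anything falls off the work surface, if the arm or the gripper's body presses on something with over 40 N, if the wrist force passes 120 N, or if a joint passes its speed limit or range.

## Working session

There is one attempt and no reset: what is moved stays moved. The work goes in short steps, each a Python script; the robot and the scene stay as the last script left them, time stands still between calls to the robot, and variables do not carry over. Pictures are saved under pics/ and viewed, at most 14 in all, crops included, and the job is handed in when it is done.

```bash
ls; mkdir -p pics; python3 - <<'E'
from rig import arm, eyes, readout
import cv2, numpy as np
for n in ("scene","top"):
    d=eyes.read_camera(n); cv2.imwrite(f"pics/{n}0.png",d["frame"]); np.savez(f"{n}0.npz",**d)
    print(n,d["camera_matrix"].tolist(),d["k1"],np.round(d["cam_to_world"],3).tolist(), (d["depth"]>0).mean())
print(arm.hold_point_z, readout.current_time_s(), readout.current_tool_rot())
d=eyes.read_camera("wrist");print(d["camera_matrix"],d["k1"],d["hand_eye"])
E
```

```text
pics
scene [[465.85323026983184, 0.0, 322.76615645606677], [0.0, 465.85323026983184, 244.03739532210838], [0.0, 0.0, 1.0]] -0.06504094031111564 [[0.903, 0.255, -0.346, 0.207], [-0.43, 0.534, -0.728, -0.701], [-0.001, 0.806, 0.592, 0.672], [0.0, 0.0, 0.0, 1.0]] 0.9960970052083333
top [[494.49295853309116, 0.0, 319.1537748684531], [0.0, 494.49295853309116, 240.25432189873393], [0.0, 0.0, 1.0]] 0.027048984623662366 [[-0.016, 0.991, -0.129, 0.428], [-1.0, -0.018, -0.014, 0.029], [-0.016, 0.129, 0.991, 1.243], [0.0, 0.0, 0.0, 1.0]] 0.9958528645833333
0.0187 0.1 [[-9.72330717e-01  2.33608504e-01 -2.08565789e-04]
 [ 2.33608563e-01  9.72329705e-01 -1.40832341e-03]
 [-1.26201612e-04 -1.41807886e-03 -9.99998987e-01]]
[[367.38119174   0.         316.06949136]
 [  0.         367.38119174 239.45507904]
 [  0.           0.           1.        ]] 0.022627713796573957 [[ 6.61837136e-04  9.51798749e-01  3.06722518e-01  8.49332033e-02]
 [ 9.99999624e-01 -8.01642560e-04  3.29827424e-04 -5.82990375e-04]
 [ 5.59811154e-04  3.06722185e-01 -9.51798922e-01 -1.60434210e-01]
 [ 0.00000000e+00  0.00000000e+00  0.00000000e+00  1.00000000e+00]]
```

View pics/top0.png

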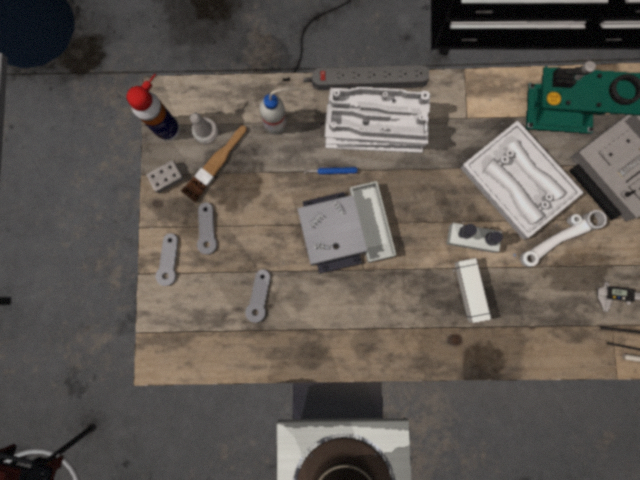

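View pics/scene0.png

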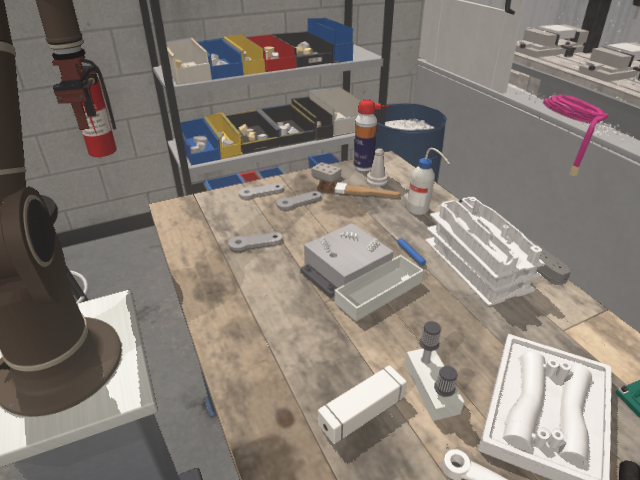

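Top view: three links, at (168,258), (207,228) and (258,296). The base is at (335,230) with chips at (318,218), (343,207) and (325,245), and its trough faces -y. The scraper is at (475,290) and the rack at (477,237). In the scene view the taller pin, at (430,335), is on the rack's +y side. Next I'll get coarse positions, then take close wrist looks.

```bash
cat > h.py <<'E'
import numpy as np, cv2
from rig import arm, set_gripper, kin, eyes, ticket, readout
def read(name, save=None):
    if name=="wrist":
        p=np.array(readout.current_ee_pos()); R=np.array(readout.current_tool_rot())
    d=eyes.read_camera(name)
    if name=="wrist":
        T=np.eye(4); T[:3,:3]=R; T[:3,3]=p; d["T"]=T@d["hand_eye"]; d["tool"]=T
    else: d["T"]=np.array(d["cam_to_world"])
    if save: cv2.imwrite(f"pics/{save}.png",d["frame"])
    return d
def rays(d,uv):
    """pixels -> world directions (scaled to unit depth)"""
    K=np.array(d["camera_matrix"]); uv=np.atleast_2d(np.float64(uv))
    n=cv2.undistortPoints(uv.reshape(-1,1,2),K,np.array([d["k1"],0,0,0,0.])).reshape(-1,2)
    return np.c_[n[:,0],-n[:,1],-np.ones(len(n))]@d["T"][:3,:3].T
def onplane(d,uv,z):
    r=rays(d,uv); o=d["T"][:3,3]; return o+r*((z-o[2])/r[:,2])[:,None]
def cloud(d):
    v,u=np.mgrid[:480,:640]; uv=np.c_[u.ravel(),v.ravel()]
    return (d["T"][:3,3]+rays(d,uv)*d["depth"].ravel()[:,None]).reshape(480,640,3)
def proj(d,P):
    c=(np.atleast_2d(P)-d["T"][:3,3])@d["T"][:3,:3]; n=c[:,:2]/-c[:,2:]*[1,-1]
    n=n*(1+d["k1"]*(n**2).sum(1,keepdims=True)); K=d["camera_matrix"]
    return n*[K[0][0],K[1][1]]+[K[0][2],K[1][2]]
def down(yaw):
    """tool down, tool x axis at heading yaw"""
    c,s=np.cos(yaw),np.sin(yaw); return np.array([[c,s,0],[s,-c,0],[0,0,-1.]])
def look(x,y,yaw,z=0.2,save=None):
    arm.move_to([x,y,z],down(yaw)); arm.hold(0.15); return read("wrist",save)
E
python3 - <<'E'
from h import *
d=read("top"); P=cloud(d)
for n,uv in dict(l1=(168,258),l2=(207,228),l3=(258,296),base=(335,230),scr=(475,290),pinL=(466,232),pinR=(493,238)).items():
    print(n,P[uv[1],uv[0]].round(3))
def rect(m,z):
    cs=cv2.findContours(m.astype(np.uint8),0,2)[0]; c=max(cs,key=cv2.contourArea)
    w=onplane(d,c.reshape(-1,2),z)[:,:2].astype(np.float32); return cv2.minAreaRect(w*1000)
b=np.zeros((480,640),bool); b[160:290,280:410]=1
print("seat",rect(b&(abs(P[...,2]-.06)<.012),.058))
s=np.zeros((480,640),bool); s[250:330,445:505]=1
print("scr",rect(s&(P[...,2]>.03),.044))
k=np.zeros((480,640),bool); k[215:256,440:515]=1
print("rack",rect(k&(P[...,2]>.02),.034)); 
for u in range(455,505,4): print(u,P[232:242:3,u,2].round(3),end=" ")
E
```

```text
l1 [0.551 0.427 0.009]
l2 [0.625 0.33  0.012]
l3 [0.452 0.201 0.011]
base [0.608 0.008 0.055]
scr [ 0.458 -0.325  0.042]
pinL [ 0.588 -0.29   0.117]
pinR [ 0.578 -0.361  0.085]
seat ((609.162109375, 15.030349731445312), (140.85226440429688, 139.63185119628906), 12.37928581237793)
scr ((458.3929443359375, -320.285400390625), (148.41748046875, 47.862728118896484), 10.096510887145996)
rack ((588.4959106445312, -336.2678527832031), (126.78046417236328, 58.094913482666016), 77.93555450439453)
455 [0.034 0.03  0.037 0.034] 459 [0.079 0.039 0.033 0.034] 463 [0.102 0.087 0.076 0.035] 467 [0.115 0.109 0.077 0.032] 471 [0.114 0.12  0.032 0.037] 475 [0.111 0.038 0.034 0.035] 479 [0.031 0.032 0.031 0.03 ] 483 [0.038 0.035 0.032 0.037] 487 [0.036 0.053 0.062 0.053] 491 [0.047 0.086 0.082 0.077] 495 [0.088 0.087 0.084 0.086] 499 [0.083 1.243 0.084 0.092] 503 [-0.003  0.002  0.     0.   ]
```

```bash
python3 - <<'E'
from h import *
by=np.radians(12.38)
d=look(.609,.015,by+np.pi,.26,"base1"); np.savez("base1.npz",**d)
P=cloud(d)
m=(abs(P[...,2]-.058)<.01).astype(np.uint8); c=max(cv2.findContours(m,0,2)[0],key=cv2.contourArea)
print("seat",cv2.minAreaRect((onplane(d,c.reshape(-1,2),.058)[:,:2]*1000).astype(np.float32)))
print(readout.current_joints(),readout.current_time_s())
d=look(.458,-.32,np.radians(10.1)+np.pi,.22,"scr1"); P=cloud(d)
m=(abs(P[...,2]-.044)<.01).astype(np.uint8); c=max(cv2.findContours(m,0,2)[0],key=cv2.contourArea)
print("scr",cv2.minAreaRect((onplane(d,c.reshape(-1,2),.044)[:,:2]*1000).astype(np.float32)))
print(readout.current_joints(),readout.current_time_s())
E
```

```text
seat ((608.503662109375, 16.293067932128906), (138.82943725585938, 140.1880645751953), 12.508211135864258)
[-0.51732629  0.38608694  0.56568993  1.6171075  -0.21817886  1.20219956
  1.88181997] 3.0583
scr ((456.224609375, -322.1980285644531), (146.7445068359375, 43.77146530151367), 10.30801010131836)
[-0.04821961  0.35618322  0.74109865  1.79941529 -0.26891943  1.08952688
  2.53669607] 4.6417
```

View pics/base1.png

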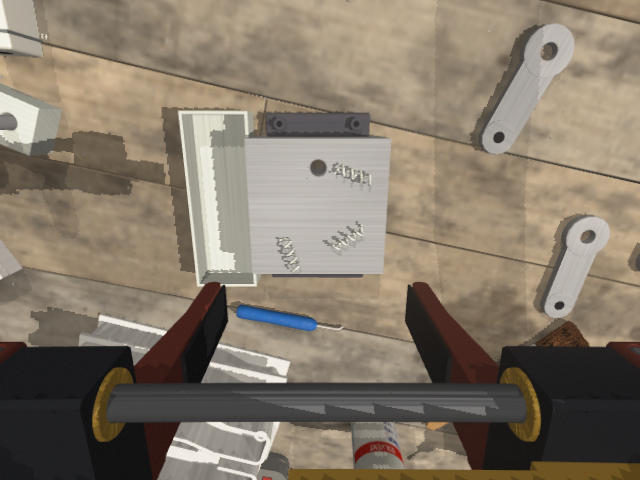

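Wrist view: three chips on the seat, at about (352,175), (345,238) and (288,253), all inside the +y edge by at least 18 mm. The bore is at (318,168). Next: grasp the scraper and sweep.

```bash
python3 - <<'E'
from h import *
by=np.radians(12.5); B=np.array([.6087,.0158]); ex=np.array([np.cos(by),np.sin(by)]); ey=np.array([-ex[1],ex[0]])
R=down(np.radians(10.3)+np.pi); c=[.4565,-.322]
set_gripper(.085)
arm.servo_line([*c,.06],R,speed=.25); arm.servo_line([*c,.016],speed=.1)
set_gripper(0.03,45); print("w",readout.current_grip_width(),readout.current_finger_force())
arm.servo_line([*c,.16],speed=.2); print("lift",readout.current_grip_width(),readout.current_ft_force())
Rb=down(by+np.pi); p=lambda y:B+ey*y
arm.move_to([*p(.095),.16],Rb)
d=read("wrist","held"); print("w",readout.current_grip_width(),readout.current_time_s())
E
```

```text
w 0.043848081941491174 44.99952256679535
lift 0.04322411063421174 [ 0.68295355 -0.14296681 -3.03077861]
w 0.043903460632466834 9.5917
```

View pics/held.png

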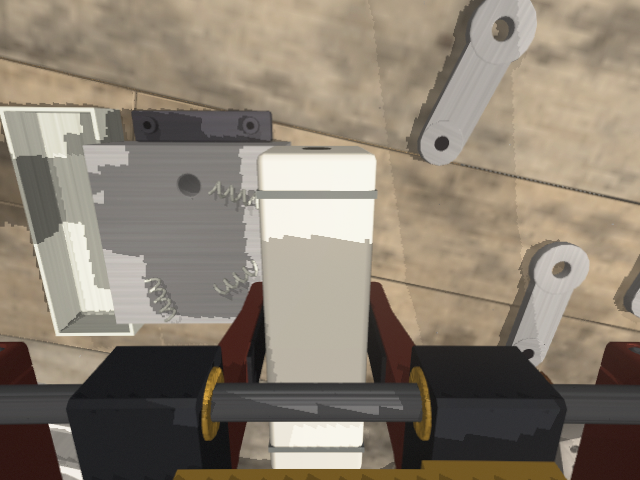

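The bar is held square, its near end is level with the base's near edge, and the chips are all on its trough side. Sweeping now.

```bash
python3 - <<'E'
from h import *
by=np.radians(12.5); B=np.array([.6087,.0158]); ex=np.array([np.cos(by),np.sin(by)]); ey=np.array([-ex[1],ex[0]])
p=lambda y:B+ey*y
print(arm.servo_line([*p(.095),.0755],speed=.12,threshold=15), readout.current_ee_pos())
for y in (.03,-.04,-.112):
    arm.servo_line([*p(y),.0755],speed=.07); print(y,readout.current_ft_force().round(1),readout.current_grip_width())
arm.servo_line([*p(-.112),.17],speed=.2)
d=read("top"); cv2.imwrite("pics/sweep.png",cv2.resize(d["frame"][150:310,270:430],None,fx=3,fy=3))
print(readout.current_ee_pos(),readout.current_time_s())
E
```

```text
False [0.58870664 0.10834949 0.07609463]
0.03 [-0.4  0.  -2.8] 0.04413928000713888
-0.04 [-0.3  0.2 -2.7] 0.043652168579203725
-0.112 [ 0.7  0.6 -3. ] 0.04381447211768208
[ 0.63206368 -0.09279806  0.16846996] 14.525
```

```bash
python3 - <<'E'
from h import *
R=down(np.radians(10.3)+np.pi); c=[.45,-.325]
arm.move_to([*c,.12],R)
arm.servo_line([*c,.0165],speed=.12,threshold=8); print(readout.current_ee_pos())
set_gripper(.085); arm.servo_line([*c,.2],speed=.25)
by=np.radians(12.5)
d=look(.609,.015,by+np.pi,.20,"base2"); np.savez("base2.npz",**d)
print(readout.current_time_s())
E
```

```text
[ 0.44925197 -0.32383824  0.01600578]
19.8
```

View pics/base2.png

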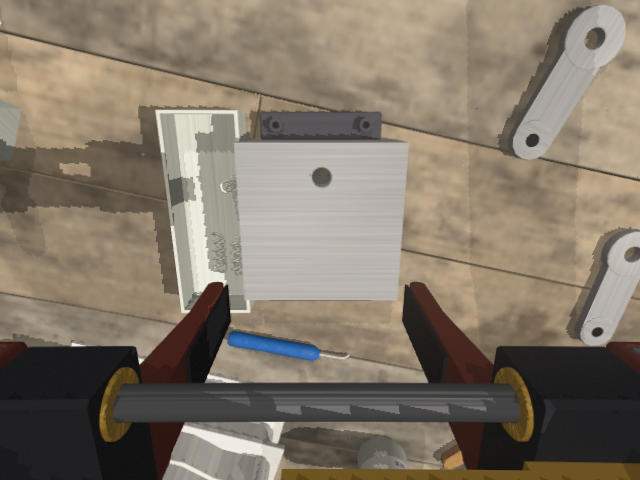

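The seat is clear, with three chips in the trough at about (230,188), (218,255) and (237,255), and the bore at (321,177). Next, link detection from hover poses, starting with the nearest link.

```bash
cat >> h.py <<'E'
by=np.radians(12.5)
def holes(d,zt,near,rad=.08,amin=40):
    """dark round blobs on plane zt near a world xy: list of (xy, equivalent diameter)"""
    g=cv2.GaussianBlur(d["frame"],(3,3),0).max(2)
    pn=proj(d,[*near,zt])[0]; pr=np.linalg.norm(proj(d,[near[0]+rad,near[1],zt])[0]-pn)
    m=np.zeros_like(g); cv2.circle(m,tuple(int(v) for v in pn),int(pr),255,-1)
    out=[]
    for t in (90,110,130):
        for c in cv2.findContours(((g<t)&(m>0)).astype(np.uint8),1,2)[0]:
            a=cv2.contourArea(c)
            if a<amin or len(c)<8: continue
            (x,y),(w,h),_=cv2.fitEllipse(c)
            if min(w,h)/max(w,h)<.75 or a/(np.pi*w*h/4)<.85: continue
            q=onplane(d,[[x,y],[x+w/2,y],[x,y+h/2]],zt)
            out.append((q[0,:2],np.linalg.norm(q[1]-q[0])+np.linalg.norm(q[2]-q[0]),t))
    return out
E
python3 - <<'E'
from h import *
b=look(.609,.0158,by+np.pi,.2)   # TCP at bore+42mm
print("base bore"); [print(h[0].round(4),round(h[1],4),h[2]) for h in holes(b,.058,[.568,.0067],.03)]
t=read("top"); q=onplane(t,[(256,314),(264,275)],.01)[:,:2]; print(q)
v=q[0]-q[1]; yaw=np.arctan2(v[1],v[0]); g=q[0]-v/np.linalg.norm(v)*.043
d=look(*g,yaw,.16,"l3"); np.savez("l3.npz",**d)
print("link"); [print(h[0].round(4),round(h[1],4),h[2]) for h in holes(d,.010,q.mean(0))]
print(readout.current_time_s())
E
```

```text
base bore
[0.5672 0.0076] 0.0142 110
[0.5674 0.0077] 0.0152 130
[[0.40844846 0.20582044]
 [0.50429713 0.18598364]]
link
[0.4997 0.1919] 0.0107 90
[0.4995 0.1919] 0.0114 110
[0.4997 0.1919] 0.0122 130
21.4667
```

View pics/l3.png

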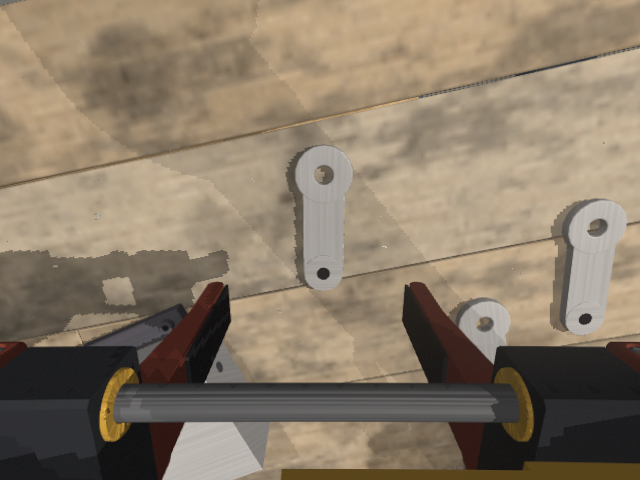

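Link at bore (323,174), tail hole (323,273). The bore shows bench colour rather than dark, so I'll segment the grey plate and take its inner contours instead.

```bash
cat >> h.py <<'E'
def plate(d,zt,near):
    """grey plate nearest a world xy -> bore xy, tail xy, bore diam, outline rect (mm)"""
    hsv=cv2.cvtColor(d["frame"],cv2.COLOR_BGR2HSV)
    m=((hsv[...,1]<32)&(hsv[...,2]>115)).astype(np.uint8)
    m[cv2.boxFilter(m,-1,(1,1))<1]=0
    cs,hi=cv2.findContours(m,cv2.RETR_CCOMP,cv2.CHAIN_APPROX_NONE)
    best=None
    for i,c in enumerate(cs):
        if hi[0][i][3]>=0 or cv2.contourArea(c)<1500: continue
        w=onplane(d,c.reshape(-1,2),zt)[:,:2]; e=np.linalg.norm(w.mean(0)-near)
        if best is None or e<best[0]: best=(e,i,w)
    _,i,w=best; hs=[]
    for j,c in enumerate(cs):
        if hi[0][j][3]==i and cv2.contourArea(c)>25 and len(c)>6:
            (x,y),_=cv2.minEnclosingCircle(c)
            c=onplane(d,c.reshape(-1,2),zt)[:,:2]; 
            (cx,cy),r=cv2.minEnclosingCircle((c*1000).astype(np.float32)); hs.append((np.array([cx,cy])/1000,2*r))
    return hs,cv2.minAreaRect((w*1000).astype(np.float32))
E
python3 - <<'E'
from h import *
d=dict(np.load("l3.npz")); print(plate(d,.01,[.45,.2]))
hsv=cv2.cvtColor(d["frame"],cv2.COLOR_BGR2HSV)
for p in [(323,174),(318,174),(330,174),(323,160),(323,220),(297,220),(390,200),(345,175)]: print(p,hsv[p[1],p[0]])
E
```

```text
([(array([0.4999733 , 0.19182693]), 13.738389015197754), (array([0.41190454, 0.21003578]), 17.753007888793945)], ((452.3303527832031, 201.673583984375), (48.0854377746582, 130.75172424316406), 78.22892761230469))
(323, 174) [ 18  57 143]
(318, 174) [ 18  57 156]
(330, 174) [19 55 97]
(323, 160) [ 16  17 170]
(323, 220) [ 17  14 164]
(297, 220) [18 54 94]
(390, 200) [ 18  60 187]
(345, 175) [ 15  15 169]
```

Detection works: bore-to-tail measures 89.8 mm against 90 nominal. Procedure per link: grip, release, re-measure (which cancels the hand-eye error), re-grip, lift, place.

```bash
cat >> h.py <<'E'
BB=np.array([.5673,.0077])   # base bore as seen by the wrist camera
GZ=.0015
def meas(near,yaw,tcp,zlook=.16):
    d=look(*tcp,yaw,zlook); hs,r=plate(d,.01,near)
    best=min(((abs(np.linalg.norm(a[0]-b[0])-.09),a,b) for a in hs for b in hs if a[1]>b[1]),key=lambda t:t[0])
    assert best[0]<.004,hs
    b,t=best[1][0],best[2][0]; v=(b-t)/np.linalg.norm(b-t)
    return b,t,np.arctan2(v[1],v[0]),b-.043*v
def pick(q,again=True):
    """q = rough [bore,tail]; returns tool-frame bore offset o and plate yaw error"""
    v=q[0]-q[1]; v/=np.linalg.norm(v)
    b,t,yaw,g=meas(q.mean(0),np.arctan2(v[1],v[0]),q[0]-.043*v)
    print("bore",b.round(4),"tail",t.round(4))
    def grip():
        set_gripper(.07); arm.move_to([*g,.08],down(yaw)); arm.servo_line([*g,.02],speed=.15)
        hit=arm.servo_line([*g,GZ],speed=.04,threshold=8); set_gripper(.025,45)
        print("hit",hit,readout.current_ee_pos().round(4),"w",round(readout.current_grip_width(),4))
    grip()
    tcp=readout.current_ee_pos()[:2]; set_gripper(.07,45)
    arm.servo_line([*g,.08],speed=.25)
    b2,t2,yaw2,_=meas((b+t)/2,yaw,g)
    R=down(yaw)[:2,:2]; o=R.T@(b2-tcp); dy=(yaw2-yaw+np.pi)%(2*np.pi)-np.pi
    print("o mm",(o*1000).round(2),"dyaw deg",np.degrees(dy).round(2))
    grip(); arm.servo_line([*g,.15],speed=.25); print("lift w",round(readout.current_grip_width(),4),readout.current_ft_force().round(1))
    return o,dy
def place(o,dy,i):
    yaw=by+np.pi-dy; R=down(yaw); xy=BB-R[:2,:2]@o; z=.058+.01*i+GZ
    arm.move_to([*xy,.18],R); arm.servo_line([*xy,z+.012],speed=.2)
    print("w before",round(readout.current_grip_width(),4))
    hit=arm.servo_line([*xy,z-.001],speed=.03,threshold=5)
    print("touch",hit,readout.current_ee_pos().round(4),xy.round(4)); set_gripper(.07,45)
    arm.servo_line([*xy,.2],speed=.25)
E
python3 - <<'E'
from h import *
o,dy=pick(np.array([[.4119,.2100],[.4999,.1919]]))
d=read("wrist","lift1")
place(o,dy,0)
d=look(.609,.0158,by+np.pi,.21,"st1"); np.savez("st1.npz",**d)
print(readout.current_time_s())
E
```

```text
bore [0.412  0.2101] tail [0.4999 0.1919]
hit False [0.4541 0.2015 0.0016] w 0.0351
o mm [43.03 -0.75] dyaw deg 0.01
hit False [0.4541 0.2015 0.0016] w 0.0356
lift w 0.0358 [-1.5  0.2 -2.8]
w before 0.0352
touch True [0.6094 0.0179 0.0596] [0.6091 0.0177]
33.5833
```

View pics/st1.png

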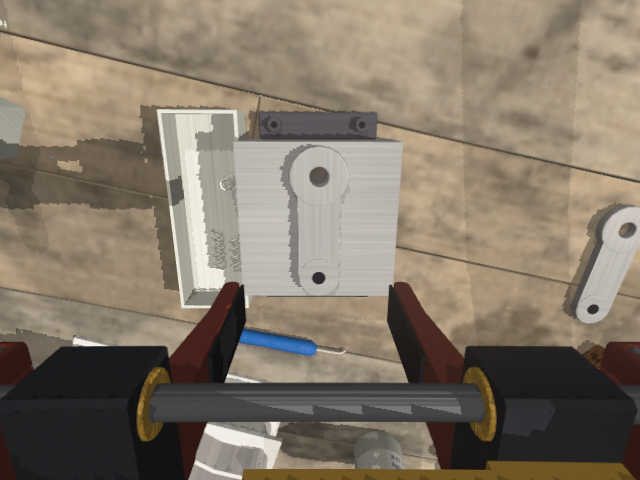

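Plate 1 is on the seat, eye at (319,176) over the bore and tail at (318,277), straight along the seat. Next, the second plate.

```bash
python3 - <<'E'
from h import *
d=dict(np.load("st1.npz"))
for h in holes(d,.068,[.60,.015],.07): print((h[0]*1000).round(1),round(h[1],4),h[2])
t=read("top"); q=onplane(t,[(207,246),(206,209)],.01)[:,:2]
o,dy=pick(q); place(o,dy,1)
d=look(.609,.0158,by+np.pi,.22); np.savez("st2.npz",**d)
for h in holes(d,.078,[.60,.015],.07): print((h[0]*1000).round(1),round(h[1],4),h[2])
t=read("top"); cv2.imwrite("pics/top2.png",t["frame"][150:330,130:520]); print(readout.current_time_s())
E
```

```text
[654.8  27.5] 0.0106 90
[654.9  27.6] 0.0111 110
[566.7   8. ] 0.0141 110
[654.8  27.5] 0.0115 130
[567.    8.2] 0.0153 130
bore [0.561  0.3262] tail [0.6508 0.3316]
hit False [0.6039 0.3289 0.0016] w 0.0356
o mm [42.78 -0.62] dyaw deg -0.0
hit False [0.6039 0.3289 0.0016] w 0.0355
lift w 0.0354 [-0.4 -0.1 -2.1]
w before 0.0357
touch True [0.6092 0.0178 0.0695] [0.6089 0.0176]
[654.6  27.3] 0.0105 90
[654.8  27.3] 0.0108 110
[566.7   8.2] 0.0143 110
[654.7  27.4] 0.0115 130
[566.9   8.2] 0.0152 130
46.6
```

View pics/top2.png

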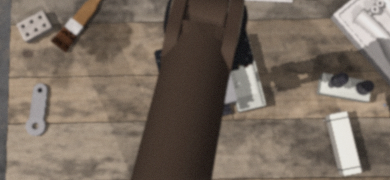

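Plate 2 lies within about 0.3 mm of plate 1. The last link is undisturbed, with its bore at about (37,126) in the crop.

```bash
python3 - <<'E'
from h import *
t=read("top"); q=onplane(t,[(167,277),(170,240)],.01)[:,:2]
o,dy=pick(q); place(o,dy,2)
d=look(.609,.0158,by+np.pi,.23,"st3"); np.savez("st3.npz",**d)
for h in holes(d,.088,[.60,.015],.07): print((h[0]*1000).round(1),round(h[1],4),h[2])
d=look(.588-.05,-.29,by+np.pi,.24,"rack"); np.savez("rack.npz",**d); print(readout.current_time_s(),readout.current_joints())
P=cloud(d); m=((P[...,2]>.11)&(P[...,2]<.125)).astype(np.uint8)
for c in cv2.findContours(m,0,2)[0]:
    if cv2.contourArea(c)>100: print(cv2.minEnclosingCircle((onplane(d,c.reshape(-1,2),.116)[:,:2]*1000).astype(np.float32)),P[m>0].mean(0))
E
```

```text
bore [0.5061 0.4347] tail [0.5957 0.4249]
hit False [0.5488 0.4301 0.0015] w 0.0354
o mm [42.96 -0.78] dyaw deg 0.04
hit False [0.5489 0.4301 0.0016] w 0.0355
lift w 0.0355 [-0.3 -0.  -2.6]
w before 0.0355
touch True [0.6094 0.018  0.0795] [0.6091 0.0177]
[655.1  27.4] 0.0103 90
[655.1  27.5] 0.011 110
[566.8   8.2] 0.0138 110
[655.1  27.5] 0.0115 130
[567.2   8.4] 0.0152 130
61.55 [-0.17849676  0.46987139  0.84643724  1.65001379 -0.373725    1.19255427
  2.5462232 ]
((593.90185546875, -305.5333251953125), 14.564677238464355) [ 0.59526437 -0.30529338  0.11390417]
```

View pics/rack.png

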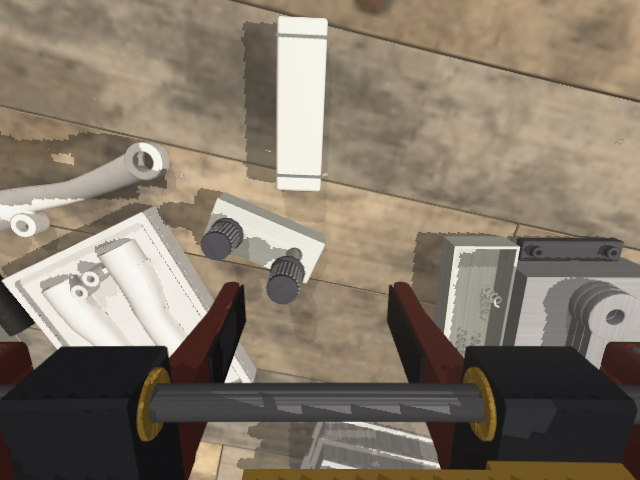

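Stack of three is aligned within about 0.5 mm. In the rack view the long pin's top is at (283,280) and the short pin's at (216,246). Next: grip the long pin, lift it, and measure its lean from the scene camera.

```bash
python3 - <<'E'
from h import *
c=np.array([.5934,-.3053]); R=down(by+np.pi)
set_gripper(.055); arm.move_to([*c,.16],R)
print(arm.servo_line([*c,.086],speed=.1,threshold=8),readout.current_ee_pos().round(4))
set_gripper(.02,40); print("w",readout.current_grip_width(),readout.current_ft_force().round(1))
arm.servo_line([*c,.20],speed=.12); print("lift",readout.current_grip_width(),readout.current_ft_force().round(1))
p=BB-R[:2,:2]@np.array([0,-.00075])
arm.move_to([*p,.20],R); arm.hold(.3)
d=read("scene"); d["tcp"]=readout.current_ee_pos(); np.savez("pin.npz",**d)
uv=proj(d,[[*p,.12],[*p,.20]]); print(uv,readout.current_grip_width(),readout.current_time_s())
x,y=uv.mean(0).astype(int); cv2.imwrite("pics/pin.png",cv2.resize(d["frame"][y-70:y+60,x-80:x+80],None,fx=5,fy=5,interpolation=cv2.INTER_CUBIC)[:600]); print(x-80,y-70)
E
```

```text
False [ 0.5937 -0.3057  0.0866]
w 0.02768761585145059 [-0.5  1.5  3.6]
lift 0.027592214232311462 [ 0.6 -1.  -2.9]
[[332.72194509 231.41557802]
 [333.1897765  198.16934927]] 0.02771546369619333 66.5917
252 144
```

View pics/pin.png

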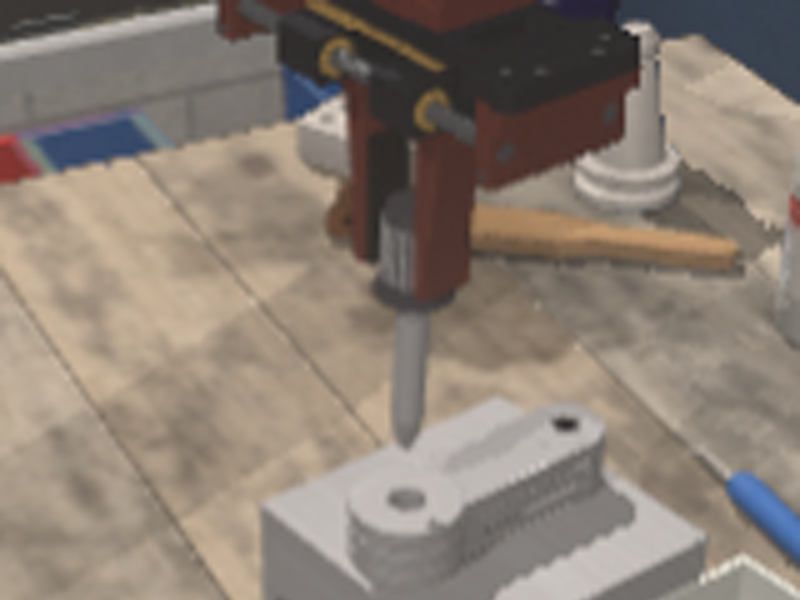

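The pin is held, and its tip, at crop (405,445), is slightly toward the robot from the vertical over the stack bore at (407,497), so it leans. I'll measure the lean numerically from the shank's centreline, tilt the tool to straighten it, and re-measure.

```bash
cat >> h.py <<'E'
from scipy.spatial.transform import Rotation
from scipy.optimize import brentq
ex=np.array([np.cos(by),np.sin(by),0]); ey=np.array([-np.sin(by),np.cos(by),0]); Z=np.array([0,0,1.])
def lean(d,H):
    """pin lean (rad, >0: tip toward -base x) and base-x offset of the axis at hold point H, from the shank in the scene view"""
    hsv=cv2.cvtColor(d["frame"],cv2.COLOR_BGR2HSV).astype(float)
    r0,r1=[int(round(v)) for v in proj(d,[H-.034*Z,H-.082*Z])[:,1]]; cc=proj(d,H-.05*Z)[0,0]
    u=np.arange(int(cc)-9,int(cc)+10); pts=[]
    for r in range(r0,r1+1):
        s=hsv[r,u,1]; bg=np.median(np.r_[s[:3],s[-3:]]); w=np.clip(bg-s,0,None); w[w<.35*bg]=0
        if w.sum()>0: pts.append(((u*w).sum()/w.sum(),r))
    pts=np.array(pts); b,a=np.polyfit(pts[:,1],pts[:,0],1)
    def f(th,off):
        ax=np.sin(th)*ex+np.cos(th)*Z; q=proj(d,np.array([H+off*ex-.034*ax,H+off*ex-.082*ax])); return q
    def slope(th): q=f(th,0); return (q[1,0]-q[0,0])/(q[1,1]-q[0,1])-b
    th=brentq(slope,-.15,.15)
    off=brentq(lambda o:(lambda q:q[:,0].mean()-(a+b*q[:,1].mean()))(f(th,o)),-.02,.02)
    return th,off,np.abs(pts[:,0]-a-b*pts[:,1]).max(),len(pts)
E
python3 - <<'E'
from h import *
R=down(by+np.pi); p=np.array([*(BB-R[:2,:2]@np.array([0,-.00075])),.20]); H=p+.0187*Z
d=dict(np.load("pin.npz")); th,off,e,n=lean(d,H); print("lean",np.degrees(th),off*1000,e,n)
if abs(np.degrees(th))<4.5:
    R2=Rotation.from_rotvec(-th*ey).as_matrix()@R
    arm.servo_line(H+R2[:,2]*.0187,R2,speed=.03); arm.hold(.3)
    d=read("scene"); th,off,e,n=lean(d,H); print("lean",np.degrees(th),off*1000,e,n)
    x,y=proj(d,H-.06*Z)[0].astype(int)
    g=d["frame"][y-20:y+60,x-60:x+80]; cv2.imwrite("pics/pin2.png",cv2.resize(g,None,fx=5,fy=5,interpolation=cv2.INTER_CUBIC)); print(x-60,y-20)
    print("bore px for calibrated top",proj(d,[*BB,.088]),readout.current_time_s())
E
```

```text
lean 3.354316674596098 5.42854022561764 0.5582990204531129 21
lean -0.1613048299038958 4.557462432400831 0.28992631804596813 21
272 195
bore px for calibrated top [[332.7681949  243.99602251]] 67.1917
```

View pics/pin2.png

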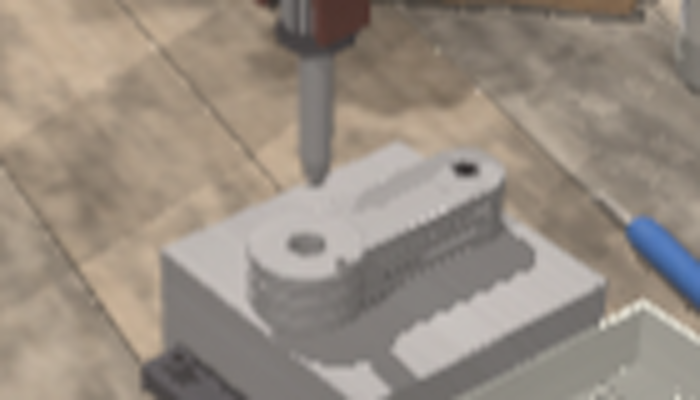

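The pin is now vertical (0.2° lean). The tip at (315,183) is about 4.5 mm beyond the bore at (306,243), matching the numeric offset. Shift it back, then insert with force feedback.

```bash
python3 - <<'E'
from h import *
q=readout.current_ee_pos()-.0045*ex; arm.servo_line(q,speed=.03)
f0=readout.current_ft_force().copy(); z=q[2]; zend=q[2]-.1015
while z>zend:
    z=max(z-.008,zend)
    hit=arm.servo_line([q[0],q[1],z],speed=.04,threshold=12)
    arm.hold(.05); f=readout.current_ft_force()-f0; p=readout.current_ee_pos()
    print(hit,"z",(p[2]-zend).round(4),"f",f.round(1),"bx,by",np.r_[f@ex,f@ey].round(1),"w",round(readout.current_grip_width(),4))
    if hit: break
    lat=np.array([f[0],f[1],0]); 
    if np.linalg.norm(lat)>2: q=q+lat/np.linalg.norm(lat)*min(.0006,.0002*np.linalg.norm(lat)); 
print(readout.current_time_s())
E
```

```text
False z 0.0933 f [-0.5 -0.3  0.3] bx,by [-0.5 -0.2] w 0.0275
False z 0.0854 f [ 0.2 -1.1 -0.1] bx,by [-0.  -1.1] w 0.0275
False z 0.0774 f [-0.1 -0.5 -0.5] bx,by [-0.2 -0.4] w 0.0279
False z 0.0694 f [-0.4 -1.2  0.2] bx,by [-0.6 -1.1] w 0.0278
False z 0.0613 f [-0.2 -1.1 -0.3] bx,by [-0.4 -1.1] w 0.0277
False z 0.0532 f [-0.2 -1.9 -0.9] bx,by [-0.6 -1.8] w 0.0276
False z 0.0451 f [-0.3 -1.8 -1.1] bx,by [-0.7 -1.6] w 0.0272
False z 0.0371 f [-0.6 -1.  -0.8] bx,by [-0.8 -0.8] w 0.0276
False z 0.0291 f [ 0.2 -2.3 -2.6] bx,by [-0.3 -2.3] w 0.0272
False z 0.0211 f [ 1.5 -3.4 -3.4] bx,by [ 0.7 -3.7] w 0.0273
False z 0.013 f [ 0.8 -1.3 -2.3] bx,by [ 0.5 -1.4] w 0.0274
False z 0.0051 f [ 1.1 -1.7 -2.2] bx,by [ 0.7 -1.9] w 0.0275
True z 0.0001 f [-1.1 -0.8  8.7] bx,by [-1.2 -0.6] w 0.0273
72.5583
```

It went in smoothly and the shoulder touched at the expected depth. Release and check.

```bash
python3 - <<'E'
from h import *
set_gripper(.06); p=readout.current_ee_pos(); R=readout.current_tool_rot()
arm.servo_line(p-R[:,2]*.06,speed=.1); p=readout.current_ee_pos(); arm.servo_line([p[0],p[1],.3],speed=.2)
arm.move_to([.45,.30,.3],down(by+np.pi))
d=read("scene"); x,y=proj(d,[*BB,.09])[0].astype(int)
cv2.imwrite("pics/fin.png",cv2.resize(d["frame"][y-70:y+50,x-60:x+90],None,fx=5,fy=5,interpolation=cv2.INTER_CUBIC))
cv2.imwrite("pics/fin2.png",d["frame"])
t=read("top"); P=cloud(t); a,b=proj(t,[*BB,.124])[0].astype(int); print(P[b-4:b+5:2,a-4:a+5:2,2].round(3)); print(readout.current_time_s())
E
```

```text
[[0.09  0.129 0.128 0.124 0.127]
 [0.126 0.125 0.127 0.128 0.126]
 [0.129 0.129 0.13  0.125 0.128]
 [0.125 0.129 0.129 0.13  0.124]
 [0.105 0.129 0.129 0.128 0.129]]
76.1417
```

View pics/fin.png

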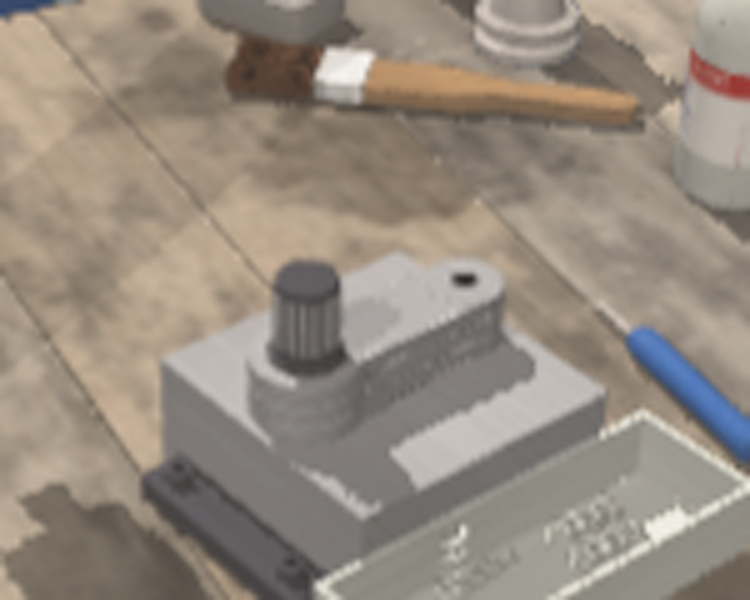

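View pics/fin2.png

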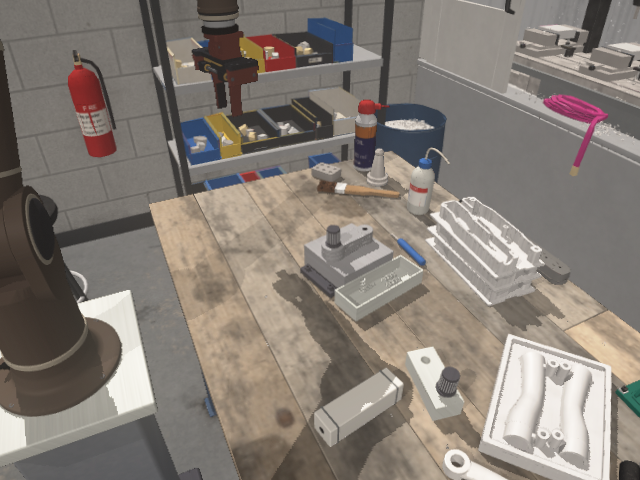

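Everything checks out. The pin top is at about 0.128 m against an expected 0.128, so the shoulder is seated, and its knob is at (308,300) in the crop. The plates are flat with tails aligned at (463,279), the chips are in the trough around (560,540), and the scraper and short pin are resting clear.

```bash
python3 -c "
from rig import ticket; print(ticket.close_job())"
```

```text
the job is handed in; nothing more can be done
None
```

The job is done and handed in at about 76 s of the 210 s allowed: all three chips are in the trough, the scraper block is back on the bench clear of the base, and all three link plates are stacked in line with the long pin's shoulder seated on the top plate.

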